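# Shut and latch the ornament box

## Robot

A 6-joint arm with a two-finger parallel gripper is mounted at the origin on a cart in front of the work surface, level with it; the furniture and walls round the work are solid. World frame = base frame: x ahead of the robot, y to its left, z up, the work surface at z = 0. Lengths are in m, angles in rad, forces in N, time in s.
With the tool pointing down it reaches from about 0.25 to 0.775 m from the base axis. Payload 4 kg.
Tool frame: the origin (TCP) lies at the very end of the fingers, on their centre line; the grasp point (between the pads) lies 19 mm behind it; z points along the fingers, y is the line along which they close (so a half turn about z gives the same grasp; the last joint's range is limited). The gripper opens to 94 mm and grips with 3 to 60 N. Pads are 16 mm wide; open, the fingers measure 119 mm over their backs; the gripper's body (75 mm by 177 mm) begins 78 mm behind the grasp point.
Start: joints at [-1.223, 0.087, 1.371, -0, 1.684, -0.103], TCP at [0.24, -0.495, 0.206] pointing down, gripper open.
Joint ranges: [-3.1, 3.1], [-0.76, 2.03], [0.27, 2.55], [-1.08, 4.22], [0.17, 2.65], [-2.57, 2.57]. Speed limits (rad/s): [2.79, 2.79, 3.14, 3.14, 3.14, 3.14].

## Interface

Orientations are given as [roll, pitch, yaw] about the fixed x, y, z axes, in that order (R = Rz(yaw) Ry(pitch) Rx(roll)).
In Python, from bench import robot gives the robot as it stands. The module is installed in compiled form; this text tells all that it offers.
- The arm moves only by the tool move_arm, never from a script. Its argument "deltas" is one flat list of numbers, 7 for each row, row after row: the turn, a rotation vector about the tool's x, y, z in rad, then the shift along the tool's x, y, z in cm, then the closure, from -1 (fully open) to 1 (shut). A call has 1 to 8 rows; each row is the pose to reach, as a shift and turn from the pose commanded when the call began, along the tool's axes at that moment; what a row does not reach only later rows make up. A row lasts 1/10 s, in which the tool goes at most 50 mm and 8.59 degrees, less where a joint would pass 70% of its speed; a pose out of reach is approached as far as the arm can. A call with a gripper value outside its range is refused whole. The fingers move at their own pace and stop on an object; the grip force is fixed at half the most. Time passes only in rows, so rows that repeat a pose let the fingers close. It gives the time, the measured TCP pose, the force, the opening and the grip force at its end, in the units of the state.
- robot.get_obs(): the state, without advancing time (a new reading comes with each control period).
- robot.snapshot(name): name is "scene" or "top"; returns a dict with "image" (420x560x3 uint8, red, green, blue), "depth" (420x560 float32, m along the optical axis (not along the pixel's ray), 0 where there is no reading), "fov_y" (degrees; the focal length in pixels is half the picture's height over the tangent of half this angle, whatever the lens; pixels are square), "cx", "cy" (the principal point, pixels), "origin" and "orientation" of the camera in the world. Camera axes: x right, y up, looking along -z (the intrinsics and any distortion apply to the point x, -y, -z); pixel columns grow to the right and rows downward; lengths in m; the calibration is good to about 2 mm. A picture is of the moment at which its call begins.
- robot.close_job(): hands the job in; it is judged then, once.
The state is a dict: "time": time; "joint_positions": joint angles; "qvel": joint speeds; "joint_torque": joint torques, N m; "tool_pos": TCP position; "ee_rot": TCP orientation; "wrist_force": force on the tool from outside, world axes, zero at the start; "wrist_torque": the same for the moment, N m; "width": finger opening in m; "finger_force": force on a finger pad.
Only numpy, scipy, OpenCV 4.12 (cv2) and the standard library are available. Lean on these libraries where they do the work, as an engineer would, in place of code of your own. Each camera call takes 0.05 s, during which the arm holds its last target. There are 200 camera calls.

## Task

Shut the ornament box using only the fingertips: press its raised wooden lid fully down, and then push the red T-handle of the latch over past its centre, towards the lid, so that it snaps over and clamps the lid. Grasp and lift nothing, do not shove the box out of its place, and leave the jigger, the drink can and the corkscrew beside it alone.

Things in the scene. Friction and masses are not known exactly. Their poses are not given: they have to be found in the camera images.
- box: White plastic ornament box with glass baubles fixed inside, 170 (x) x 220 (y) x 95 mm, standing loose on the worktop, about 3 to 4 kg. Origin: centre of its underside. Its x axis points from the latch (front, towards the robot) to the lid hinge (rear), z up. The lid's hinge axis runs along y at x = +91, z = +94 mm.
- lid (a joint): Hinge of the wooden lid: 0 = shut, flat on the box, grows as the lid rises (at most 1.25 rad). Friction holds the lid at whatever angle it is left; about 2 to 5 N near its front edge presses it down, and it then stays down. The lid is 12 mm thick and 226 mm wide, reaches 180 mm from the hinge axis, and when shut its top lies 107 mm above the worktop.
- lid_edge (a point): Middle of the lid's front (free) edge, on its upper face; moves with the lid.
- latch (a joint): Over-centre latch on the middle of the box's front. 0 = open, the handle leaning 0.5 rad from upright away from the lid, towards the robot; 1.0 = locked, the handle leaning 0.5 rad the other way, over the lid, with its small black rubber-footed jaw on the lid. A spring drives it away from the centre (0.5) to either end; starting it takes about 4 N at the handle, falling to none at the centre, beyond which it snaps over by itself.
- handle (a point): Centre of the red crossbar of the latch's T-handle: a rounded bar 50 mm long along the box's y and 16 mm thick, on a 10 mm steel stem, 75 mm from the pivot; moves with the latch. It stands about 156 mm above the worktop at either end of the swing and 165 mm in the middle.
- latch_pivot (a point): Pivot axis of the latch (along the box's y), on the box at x = -104, z = +90 mm in the box's frame, between two steel cheeks that reach up to z = 102 mm.
- jigger: Brass double-cone jigger, 47 mm across, 101 mm tall, standing beside the box; origin at the centre of its foot. Leave alone.
- drink_can: Slim drink can with a dark label, 53 mm across, 135 mm tall, standing beside the box; origin at the centre of its foot. Leave alone.
- corkscrew: Metal wing corkscrew, 44 x 72 x 146 mm, standing beside the box; origin at the centre of its foot. Leave alone.

How it is judged:
On the way, in this order (a step that is already met when the one before it is completed fails the run):
1. the lid is pressed down while the latch is still open (value of joint lid below 0.04 rad and value of joint latch below 0.2 rad), for 0.2 s.
2. the latch has snapped over onto the shut lid (value of joint latch above 0.9 rad and value of joint lid below 0.04 rad), for 0.2 s.
At the end, for the whole second after the job is handed in: The lid is shut (within 0.04 rad), the latch is locked (beyond 0.9 of 1.0 rad), the box stands level at rest within 30 mm of where it was, and the jigger, can and corkscrew stand upright within 20 mm of where they were (all of step 2 and distance of box from where it was at the start of the episode below 0.03 m and linear speed of box below 0.02 m/s and angle between box's own z axis and vertical below 0.05 rad and angle between each of jigger, drink_can, corkscrew's own z axis and vertical below 0.15 rad and distance of each of jigger, drink_can, corkscrew from where it was at the start of the episode below 0.02 m); the robot touches nothing.
It fails at once if the latch is thrown while the lid is still up (value of joint latch above 0.55 rad and value of joint lid above 0.08 rad).
It fails at once if the box is lifted, tipped or shoved more than 30 mm (height (world z) of box above 0.015 m or angle between box's own z axis and vertical above 0.12 rad or distance of box from where it was at the start of the episode above 0.03 m).
It fails at once if the jigger, the can or the corkscrew is moved more than 20 mm or knocked over (distance of any of jigger, drink_can, corkscrew from where it was at the start of the episode above 0.02 m or angle between any of jigger, drink_can, corkscrew's own z axis and vertical above 0.3 rad).
It also fails if it takes over 48 s, if anything falls off the work surface, if the arm or the gripper's body presses on something with over 40 N, if the wrist force passes 120 N, or if a joint passes its speed limit or range.

## Working session

There is one attempt and no reset: what is moved stays moved. The work goes in short steps, Python scripts to look and compute and a tool call to move; the robot and the scene stay as the last step left them, time stands still between calls to the robot, and variables do not carry over. Pictures are saved under pics/ and viewed, at most 10 in all, crops included, and the job is handed in when it is done.

Besides the shell and the picture viewer there is one more tool, called by a JSON object that holds its "name" and its "arguments", one argument or row to a line. move_arm: Moves the arm, as the interface text tells. Its arguments: {"type":"object","properties":{"deltas":{"type":"array","items":{"type":"number"}}},"required":["deltas"]}

```bash
mkdir -p pics
cat > h.py <<'E'
import numpy as np, cv2
from scipy.spatial.transform import Rotation as R
from bench import robot
def snap(name,fn):
    s=robot.snapshot(name); cv2.imwrite('pics/'+fn+'.png',s['image'][:,:,::-1]); np.savez('pics/'+fn+'.npz',**s); return s
def cloud(s):
    d=s['depth']; h,w=d.shape; f=h/2/np.tan(np.radians(s['fov_y'])/2)
    v,u=np.mgrid[:h,:w]
    p=np.stack([(u-s['cx'])/f*d,-(v-s['cy'])/f*d,-d],-1)
    o=np.array(s['orientation']); M=o if o.shape==(3,3) else (R.from_euler('xyz',o) if o.size==3 else R.from_quat(o)).as_matrix()
    return p@M.T+np.array(s['origin'])
E
python3 - <<'E'
from h import *
for n in('scene','top'):
    s=snap(n,n+'0'); print({k:v for k,v in s.items() if k not in('image','depth')})
print(robot.get_obs())
E
```

```text
{'fov_y': 44.27212472957141, 'cx': 283.90872753741485, 'cy': 211.77297356090182, 'origin': array([0.13419948, 0.77487532, 0.80699864]), 'orientation': array([ 0.95000388,  0.00311885, -2.67503913])}
{'fov_y': 49.85132477639231, 'cx': 282.73088733644363, 'cy': 198.8605552323291, 'origin': array([ 0.48260688, -0.10646165,  1.11159922]), 'orientation': array([ 0.09195011, -0.00818812, -1.5628462 ])}
{'time': 0.1, 'joint_positions': array([-1.22308285e+00,  8.78868093e-02,  1.37209395e+00,  7.13698567e-06,
        1.68358648e+00, -1.03106492e-01]), 'qvel': array([-0.00060831, -0.00090682, -0.00250339,  0.00186829,  0.00035791,
        0.00062058]), 'joint_torque': array([ 1.83173594e-03, -3.41253054e+01, -3.03301835e+01,  7.20217125e-02,
        3.04187648e-02, -9.89882574e-05]), 'tool_pos': array([ 0.23946463, -0.49459046,  0.20442274]), 'ee_rot': array([-3.13962928e+00, -2.10288126e-04,  4.50820560e-01]), 'wrist_force': array([ 0.22357923, -0.33410556,  0.65850794]), 'wrist_torque': array([-0.017786  , -0.02306266, -0.0199732 ]), 'finger_force': 0.0, 'width': 0.09389699618826118}
```

View pics/scene0.png

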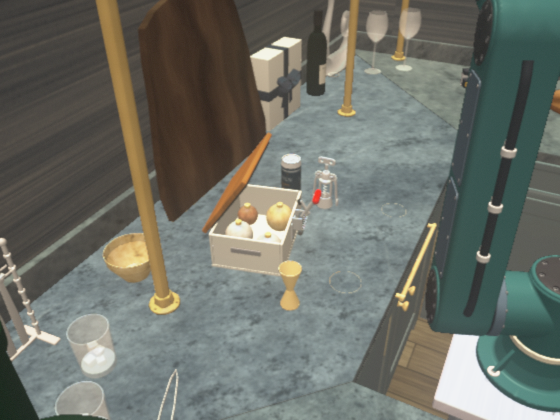

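View pics/top0.png

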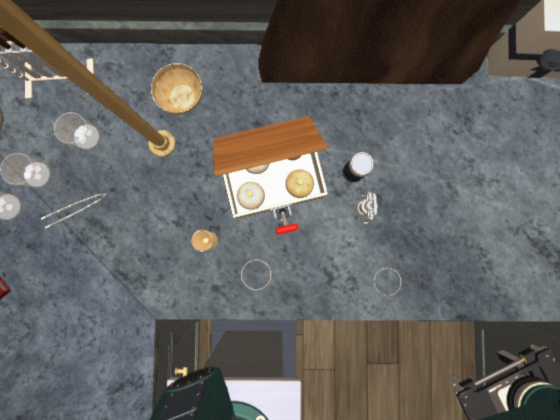

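The top view shows the lid raised at (215-325, 120-170), the red handle at (287,229), the jigger at (204,240), the can at (360,165) and the corkscrew at (368,207). A post stands at (161,143).

Run:
```python
import numpy as np
import h; from h import *
s=dict(np.load('pics/top0.npz')); P=cloud(s); im=s['image'].astype(int)
r,g,b=im[...,0],im[...,1],im[...,2]
m=(r>150)&(g<70)&(b<70); m[:215]=0;m[245:]=0;m[:,:270]=0;m[:,305:]=0
q=P[m]; print('red',m.sum(),q.mean(0),q.min(0),q.max(0))
c=q-q.mean(0); print('bar dir',np.linalg.svd(c,full_matrices=False)[2][0])
for n,(u,v) in dict(lidFL=(217,172),lidFR=(324,150),lidm=(270,160),lidBL=(216,140),lidBR=(309,122),rimFL=(235,213),rimFR=(325,194),jig=(204,240),can=(361,163),cork=(368,207),post=(161,143)).items(): print(n,P[v-1:v+2,u-1:u+2].reshape(-1,3).mean(0).round(3))
# lid plane
L=P[135:160,225:305].reshape(-1,3); mm=(r-b>50)[135:160,225:305].ravel(); L=L[mm]; cc=L.mean(0); U=np.linalg.svd(L-cc,full_matrices=False)[2]; print('lid n',U[2],cc)
W=P.reshape(-1,3)
# lid points: brown, above
sel=((r-b>50)&(P[...,2]>.1)); sel[:110]=0;sel[180:]=0;sel[:,:208]=0;sel[:,330:]=0
L=P[sel]; print('lid ext',L.min(0),L.max(0), 'top edge', L[L[:,2]>L[:,2].max()-.01].mean(0))
for n,(x0,x1,y0,y1) in dict(jig=(190,218,228,255),can=(344,376,150,184),cork=(355,380,188,226)).items():
    p=P[y0:y1,x0:x1].reshape(-1,3); p=p[p[:,2]>.04]; print(n,p.min(0).round(3),p.max(0).round(3))
```

```text
red 140 [ 0.50787647 -0.12179687  0.15728706] [ 4.98299414e-01 -1.45398591e-01  3.43248074e-04] [ 0.51752565 -0.09990778  0.16603988]
bar dir [0.01988948 0.07187458 0.99721535]
lidFL [0.614 0.015 0.246]
lidFR [ 0.697 -0.212  0.054]
lidm [ 0.638 -0.088  0.246]
lidBL [0.705 0.036 0.12 ]
lidBR [ 0.742 -0.17   0.14 ]
rimFL [ 0.545 -0.005  0.078]
rimFR [ 0.59  -0.211  0.078]
jig [0.482 0.069 0.047]
can [ 0.653 -0.285  0.133]
cork [ 0.559 -0.305  0.102]
post [0.713 0.178 0.043]
lid n [-0.96009675 -0.04882266 -0.27537354] [ 0.67342603 -0.07291486  0.20205842]
lid ext [ 0.48260688 -0.1966467   0.10476015] [0.76462043 0.04341434 1.11159922] top edge [ 0.48260688 -0.10646165  1.11159922]
jig [ 0.46  -0.106  0.042] [0.505 0.089 1.112]
can [ 0.483 -0.311  0.041] [ 0.678 -0.106  1.112]
cork [ 0.483 -0.328  0.042] [ 0.597 -0.106  1.112]
```

The box yaw is about 0.215 rad, with its origin near (0.645, -0.092). The lid is at about 1.0 rad and its edge at (0.638, -0.088, 0.246). I'll close the fingers, rise, and go above the edge.

{"name": "move_arm", "arguments": {
  "deltas": [0,0,0,0,0,-5,1,0,0,0.1,0,0,-10,1,0,0,0.235,0,0,-13,1,0,0,0.235,20,-7,-13,1,0,0,0.235,54,-18.5,-13,1,0,0,0.235,54,-18.5,-13,1,0,0,0.235,54,-18.5,-13,1,0,0,0.235,54,-18.5,-13,1]
}}

```text
time: 0.9
tool_pos: [0.418, -0.3173, 0.335]
ee_rot: [-3.141, 0.0, 0.215]
wrist_force: [-0.3, -0.8, 0.3]
width: 0.0332
finger_force: 0.0
```

{"name": "move_arm", "arguments": {
  "deltas": [0,0,0,0,0,0,1,0,0,0,0,0,0,1]
}}

```text
time: 1.1
tool_pos: [0.4176, -0.3181, 0.335]
ee_rot: [-3.141, 0.001, 0.219]
wrist_force: [0.3, -0.5, -0.3]
width: 0.0175
finger_force: 0.0
```

{"name": "move_arm", "arguments": {
  "deltas": [0,0,0,27,-17.2,0,1,0,0,0,27,-17.2,0,1,0,0,0,27,-17.2,0,1,0,0,0,27,-17.2,0,1,0,0,0,27,-17.2,0,1,0,0,0,27,-17.2,0,1,0,0,0,27,-17.2,0,1,0,0,0,27,-17.2,0,1]
}}

```text
time: 1.9
tool_pos: [0.6451, -0.0928, 0.3333]
ee_rot: [-3.14, 0.003, 0.217]
wrist_force: [-0.7, 0.4, 0.6]
width: 0.0002
finger_force: 0.0
```

Run:
```python
from h import *
s=snap('scene','s1'); cv2.imwrite('pics/s1c.png',cv2.resize(s['image'][90:290,160:400,::-1],None,fx=3,fy=3,interpolation=cv2.INTER_CUBIC))
print(robot.get_obs()['tool_pos'])
```

```text
[ 0.64405899 -0.09430241  0.33404768]
```

View pics/s1c.png

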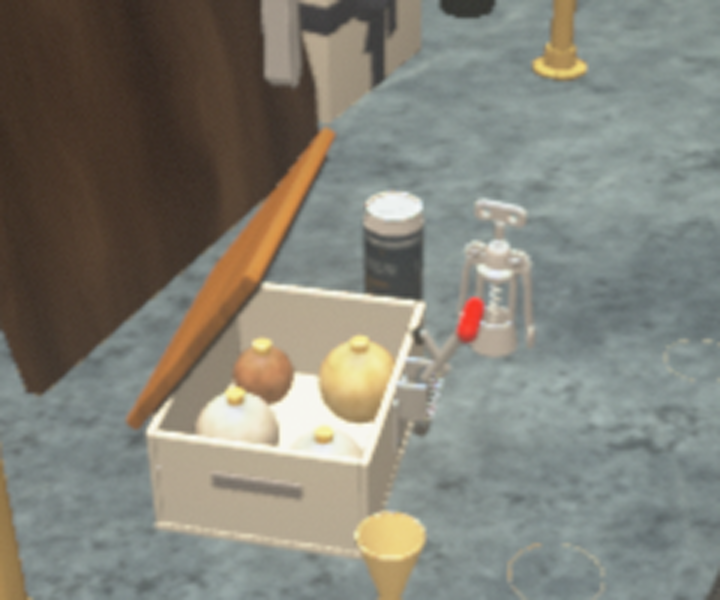

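Run:
```python
from h import *
s=snap('scene','s2'); t=snap('top','t2')
cv2.imwrite('pics/both2.png',cv2.resize(np.hstack([s['image'],t['image']])[:,:,::-1],(800,300),interpolation=cv2.INTER_AREA))
```

```text
(no output)
```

View pics/both2.png

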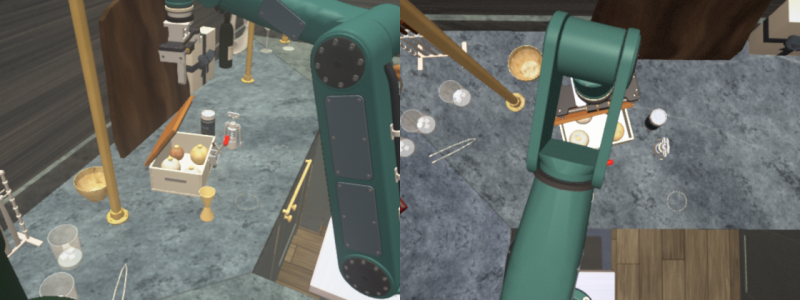

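{"name": "move_arm", "arguments": {
  "deltas": [0,0,0,2.2,0,4,1,0,0,0,2.2,0,7,1,0,0,0,2.2,0,8.5,1,0,0,0,2.2,0,9.5,1,0,0,0,0.9,0,10.5,1,0,0,0,-0.4,0,11.5,1,0,0,0,-1.8,0,12.5,1,0,0,0,-1.8,0,12.5,1]
}}

```text
time: 2.85
tool_pos: [0.6246, -0.0986, 0.2111]
ee_rot: [3.141, 0.0, 0.213]
wrist_force: [-0.8, -0.5, -0.9]
width: 0.0004
finger_force: 0.0
```

Run:
```python
from h import *
s=snap('scene','s3'); cv2.imwrite('pics/s3c.png',cv2.resize(s['image'][90:290,160:400,::-1],None,fx=3,fy=3,interpolation=cv2.INTER_CUBIC))
```

```text
(no output)
```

View pics/s3c.png

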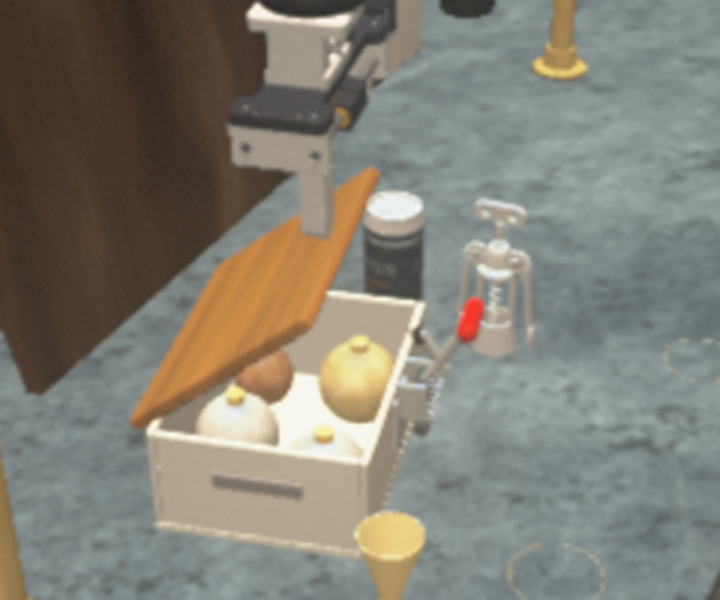

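The lid is down to about 0.7 rad, with the fingertip near its front edge (315,225) and the latch clear. I'll continue along the arc.

{"name": "move_arm", "arguments": {
  "deltas": [0,0,0,-1.0,0,1.3,1,0,0,0,-2.0,0,2.6,1,0,0,0,-2.7,0,4.1,1,0,0,0,-3.4,0,5.6,1,0,0,0,-3.9,0,7.2,1,0,0,0,-4.3,0,8.8,1,0,0,0,-4.5,0,9.8,1,0,0,0,-4.5,0,10.2,1]
}}

```text
time: 3.7
tool_pos: [0.5824, -0.1072, 0.1085]
ee_rot: [3.141, 0.0, 0.215]
wrist_force: [0.1, -0.5, 1.4]
width: 0.0006
finger_force: 0.7
```

{"name": "move_arm", "arguments": {
  "deltas": [0,0,0,0,0,0.2,1,0,0,0,0,0,0.4,1,0,0,0,0,0,0.4,1]
}}

```text
time: 4.0
tool_pos: [0.5826, -0.107, 0.1072]
ee_rot: [3.14, -0.001, 0.216]
wrist_force: [-4.9, -1.0, 7.6]
width: 0.0004
finger_force: 3.6
```

{"name": "move_arm", "arguments": {
  "deltas": [0,0,0,0,0,0.2,1,0,0,0,0,0,0.4,1,0,0,0,0,0,0.4,1,0,0,0,0,0,0.4,1]
}}

```text
time: 4.4
tool_pos: [0.5827, -0.107, 0.107]
ee_rot: [3.139, -0.002, 0.216]
wrist_force: [-9.1, 0.1, 19.2]
width: 0.0009
finger_force: 9.6
```

{"name": "move_arm", "arguments": {
  "deltas": [0,0,0,0,0,-3,1,0,0,0,0,0,-7,1,0,0,0,0,0,-11,1,0,0,0,-12,0,-11,1,0,0,0,-14,0,-11,1,0,0,0,-14,0,-11,1,0,0,0,-14,0,-11,1]
}}

```text
time: 5.1
tool_pos: [0.4427, -0.137, 0.2116]
ee_rot: [3.141, -0.0, 0.213]
wrist_force: [1.1, -0.0, 0.2]
width: 0.0007
finger_force: 0.0
```

Run:
```python
from h import *
print(robot.get_obs()['tool_pos'])
s=snap('scene','s4'); cv2.imwrite('pics/s4c.png',cv2.resize(s['image'][90:290,160:400,::-1],None,fx=3,fy=3,interpolation=cv2.INTER_CUBIC))
P=cloud(s); im=s['image'].astype(int); m=(im[...,0]>150)&(im[...,1]<70)&(im[...,2]<70)&(P[...,2]>.12)&(P[...,2]<.19)&(P[...,0]>.4)&(P[...,0]<.65)
q=P[m]; print(len(q),np.median(q,0),q.min(0),q.max(0))
br=(im[...,0]-im[...,2]>50)&(P[...,2]>.06)&(P[...,2]<.3)&(P[...,0]>.55)&(P[...,0]<.75)&(P[...,1]>-.2)&(P[...,1]<.05)
L=P[br]; print('lid z',np.percentile(L[:,2],[5,50,95]),'x',np.percentile(L[:,0],[1,99]))
```

```text
[ 0.442743   -0.13695549  0.2115509 ]
66 [ 0.50202895 -0.1117203   0.16375997] [ 0.49483809 -0.137905    0.15314641] [ 0.51041354 -0.09406691  0.166994  ]
lid z [0.10522672 0.10863166 0.11094986] x [0.55262177 0.73724098]
```

View pics/s4c.png

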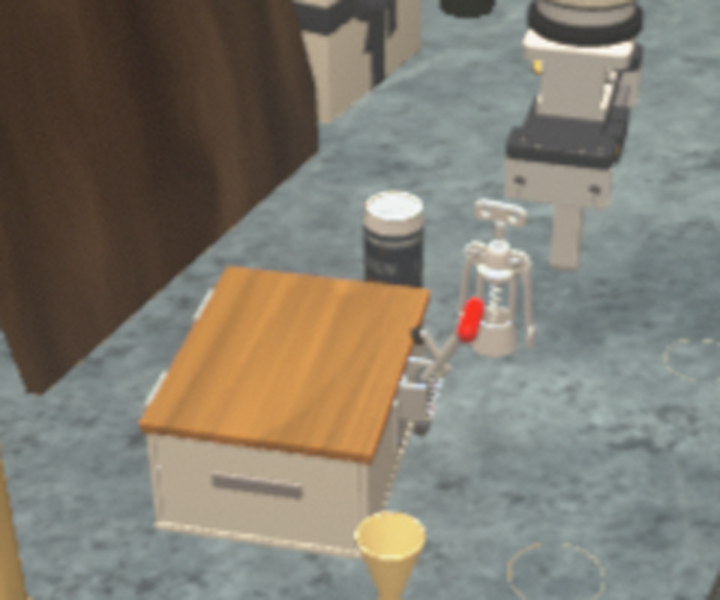

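The lid is flat at z≈0.108, and the latch handle at (470,320) is still open. The box and its neighbours haven't moved. Next I lower in front of the bar and push.

{"name": "move_arm", "arguments": {
  "deltas": [0,0,0,0,-0.1,4,1,0,0,0,0,-0.2,6.4,1,0,0,0,2,-0.2,6.4,1,0,0,0,4,-0.2,6.4,1,0,0,0,5,-0.2,6.4,1,0,0,0,6,-0.2,6.2,1,0,0,0,7,-0.2,6,1,0,0,0,7,-0.2,6,1]
}}

```text
time: 5.95
tool_pos: [0.5155, -0.1193, 0.151]
ee_rot: [3.141, -0.002, 0.217]
wrist_force: [-0.8, 0.1, -0.2]
width: 0.0005
finger_force: 0.5
```

{"name": "move_arm", "arguments": {
  "deltas": [0,0,0,0.8,0,-0.2,1,0,0,0,1.6,0,-0.2,1,0,0,0,2.2,0,-0.2,1,0,0,0,2.8,0,-0.2,1,0,0,0,3.2,0,-0.2,1,0,0,0,3.2,0,-0.2,1]
}}

```text
time: 6.55
tool_pos: [0.5454, -0.1127, 0.1523]
ee_rot: [-3.142, -0.0, 0.216]
wrist_force: [-0.3, -0.3, 0.6]
width: 0.0005
finger_force: 0.0
```

{"name": "move_arm", "arguments": {
  "deltas": [0,0,0,-3,0,0,1,0,0,0,-7,0,-2,1,0,0,0,-11,0,-6,1,0,0,0,-14,0,-8,1,0,0,0,-14,0,-8,1]
}}

```text
time: 7.05
tool_pos: [0.4073, -0.1442, 0.2378]
ee_rot: [3.135, -0.007, 0.213]
wrist_force: [0.4, 0.0, -0.3]
width: 0.0002
finger_force: 0.0
```

Run:
```python
from h import *
print(robot.get_obs()['tool_pos'])
s=snap('scene','s5'); cv2.imwrite('pics/s5c.png',cv2.resize(s['image'][90:290,160:400,::-1],None,fx=3,fy=3,interpolation=cv2.INTER_CUBIC))
```

```text
[ 0.4073487  -0.14421263  0.23776051]
```

View pics/s5c.png

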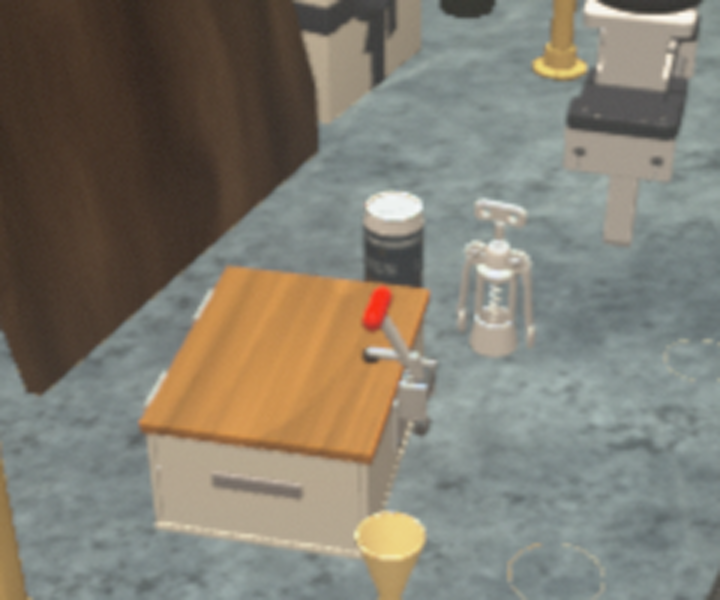

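The handle has snapped over the lid (bar at (377,308)) and the jaw is on the lid. The arm is clear and nothing else moved, so I'm handing in.

Run:
```python
from h import *
s=dict(np.load('pics/s5.npz'));P=cloud(s); im=s['image'].astype(int); m=(im[...,0]>150)&(im[...,1]<70)&(im[...,2]<70)&(P[...,2]>.12)&(P[...,2]<.19)&(P[...,0]>.4)&(P[...,0]<.65)
print(np.median(P[m],0))
print(robot.close_job())
```

```text
[ 0.57126774 -0.09400094  0.16344489]
the job is handed in; nothing more can be done
None
```

The lid is pressed shut and the latch has snapped over onto it. The box and its neighbours looked unmoved in the last picture, and I handed the job in shortly after 7 s of the 48 s allowed; the hand-in gave no verdict.

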